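Weigh a piston and sort it heavy or light

TASK

Weigh the piston against the brass weight: stand it on the empty pan of the blue balance, let go of it and see which way the beam tips. If the piston is the heavier (its pan goes down, pointer in the red), stand it upright in the red tray; if it is the lighter (its pan stays up, pointer in the green), stand it upright in the green tray.

Things in the scene. Friction and masses are not known exactly. Their poses are not given: they have to be found in the camera images.
- piston: the part to weigh: aluminium engine piston with a dark crown, an upright cylinder 66 mm in diameter and 57 mm tall, standing crown up; origin at the centre of its underside, z up. Its weight is hidden: 170 to 390 g. Grip it from above across its diameter, 35 to 40 mm above its underside (its round wall may be gripped in any direction)
- pan_top (a point): centre of the top face of the balance's empty pan: level steel disc, 104 mm across, no rim. Beam runs along +y: pointer and dial 120 mm off (148 mm tall), fixed 280 g brass weight at 240 mm. Height above table is the reading: 107 mm empty or with a lighter part (pointer left, green); 59 mm with a heavier (pointer right, red). At a stop 1 to 4 s after release; a 3 N push sinks it; off-centre is no matter
- red_tray: tray for heavy pistons: fixed, red, square, 120 mm outside, walls 4 mm thick and 14 mm high, inner floor 4 mm above the table; origin at the centre of its underside, x and y along its sides
- green_tray: tray for light pistons: fixed, green, otherwise the same as the red one; the two trays may be either way round

How it is judged:
By the outcome, as a careful person would: the job done as asked, in the order asked, and still so for the second after the job is handed in, with the robot touching nothing.
It also fails if it takes over 61 s, if anything falls off the work surface, if the arm or the gripper's body presses on something with over 40 N, if the wrist force passes 120 N, or if a joint passes its speed limit or range.

ROBOT

A 7-joint arm with a two-finger parallel gripper is mounted at the origin on a cart in front of the work surface, level with it; the furniture and walls round the work are solid. World frame = base frame: x ahead of the robot, y to its left, z up, the work surface at z = 0. Lengths are in m, angles in rad, forces in N, time in s.
With the tool pointing down it reaches from about 0.425 to 0.8 m from the base axis. Payload 8.3 kg.
Tool frame: the origin (TCP) lies at the very end of the fingers, on their centre line; the grasp point (between the pads) lies arm.hold_point_z behind it (arm.hold_point_z is the distance from the TCP to the grasp point, in m); z points along the fingers, y is the line along which they close (so a half turn about z gives the same grasp; the last joint's range is limited). The gripper opens to 85 mm and grips with 20 to 120 N. Pads are 22 mm wide; open, the fingers measure 114 mm over their backs; the gripper's body (76 mm by 85 mm) begins 54 mm behind the grasp point. The pads swing forward as they close: fully open they stand 13 mm farther back than shut.
Start: joints at [-1.402, 0.383, 0.016, 1.37, -0.006, 1.388, -0.046], TCP at [0.144, 0.608, 0.231] pointing down, gripper open.
Joint ranges: [-2.95, 2.95], [-0.25, 2.06], [-1.52, 1.56], [0.18, 2.33], [-1.44, 4.58], [0.02, 2.06], [-3.01, 3.01]. Speed limits (rad/s): [2.39, 2.39, 3.01, 3.01, 3.14, 3.14, 3.14].

INTERFACE

Orientations are given as [roll, pitch, yaw] about the fixed x, y, z axes, in that order (R = Rz(yaw) Ry(pitch) Rx(roll)).
In Python, from cell import arm gives the robot as it stands.
- The arm moves only by the tool servo_tool, never from a script. Its argument "steps" is a list that holds one entry, the list of rows, each a list of 5 numbers: the shift along the tool's x, y, z in mm, then the turn about the tool's z in degrees, then the finger opening in mm, from 0 to 85.4. A call has 1 to 5 rows; each row shifts and turns the commanded pose from where the row before left it, along the tool's axes as they then stand; what a row does not reach is not made up. A row lasts 1/8 s, in which the tool goes at most 62.5 mm and 10.7 degrees, less where a joint would pass 70% of its speed; a pose out of reach is approached as far as the arm can. A call is refused whole if a number of a shift passes 62.5 or a number of a turn 10.7, either way. A call with a gripper value outside its range is refused whole. The fingers move at their own pace and stop on an object; the grip force is fixed at half the most. Time passes only in rows, so rows that do not move let the fingers close. It gives the time, the measured TCP pose, the force, the opening and the grip force at its end, in the units of the state.
- arm.get_obs(): the state, without advancing time (a new reading comes with each control period).
- arm.get_image(name): name is "side" or "top" or "wrist"; returns a dict with "pixels" (480x640x3 uint8, blue, green, red), "fovy" (degrees; the focal length in pixels is half the picture's height over the tangent of half this angle, whatever the lens; pixels are square), "cx", "cy" (the principal point, pixels), "dist" ([k1, k2, p1, p2, k3] as OpenCV has them; the pictures are not rectified), "camera_from_world" (4x4, takes a point from world to camera coordinates); the wrist camera has in their place "mount" (4x4, takes a point from camera to tool coordinates, whose origin is the TCP and whose axes are the flange's). Camera axes: x right, y up, looking along -z (the intrinsics and any distortion apply to the point x, -y, -z); pixel columns grow to the right and rows downward; lengths in m; the calibration is good to about 2 mm. A picture is of the moment at which its call begins: read the wrist's pose just before it. There is no depth.
- arm.hand_in(): hands the job in; it is judged then, once.
Trained networks look in the newest picture that a camera, given by its name, has taken for a name from the list of things; names that differ only in an ending like _2 or _b are one class to them, and where a whole thing is asked for, a point or a joint stands for the part that bears it (a point fixed in the world has none). Each returns a list of dicts, best first, with "score" (0 to 1); they miss things now and then, are a little off and sometimes report something else, mostly with a low value. They report only what shows in the picture. A call takes as long as a camera call.
- arm.recognise(label, camera): "box" ([centre column, centre row, width, height] in pixels, round what is visible of it).
The state is a dict: "time_s": time; "qpos": joint angles; "joint_velocities": joint speeds; "effort": joint torques, N m; "ee_pos": TCP position; "orientation": TCP orientation; "force": force on the tool from outside, world axes, zero at the start; "torque": the same for the moment, N m; "opening": finger opening in m; "grip_force": force on a finger pad.
Only numpy, scipy, OpenCV 4.12 (cv2) and the standard library are available. Lean on these libraries where they do the work, as an engineer would, in place of code of your own. Each camera call takes 0.05 s, during which the arm holds its last target. There are 200 camera calls.

## Working session

There is one attempt and no reset: what is moved stays moved. The work goes in short steps, Python scripts to look and compute and a tool call to move; the robot and the scene stay as the last step left them, time stands still between calls to the robot, and variables do not carry over. Pictures are saved under pics/ and viewed, at most 10 in all, crops included, and the job is handed in when it is done.

Besides the shell and the picture viewer there is one more tool, called after ">>>" by a JSON object that holds its "fn" and its "kwargs", one argument or row to a line. servo_tool: Moves the arm, as the interface text tells. Its arguments: {"type":"object","properties":{"steps":{"type":"array"}},"required":["steps"]}

```bash
ls; mkdir -p pics
cat > h.py <<'E'
import numpy as np, cv2
from cell import arm
from scipy.spatial.transform import Rotation as R
def cam(n):
    o=arm.get_obs(); im=arm.get_image(n); f=240/np.tan(np.radians(im['fovy'])/2)
    K=np.array([[f,0,im['cx']],[0,f,im['cy']],[0,0,1]])
    if 'camera_from_world' in im and n!='wrist': M=np.linalg.inv(np.array(im['camera_from_world']))
    else:
        T=np.eye(4); T[:3,:3]=R.from_euler('xyz',o['orientation']).as_matrix(); T[:3,3]=o['ee_pos']; M=T@np.array(im['mount'])
    return im['pixels'],K,np.array(im['dist'],float),M
def ray(c,u,v):
    _,K,d,M=c
    p=cv2.undistortPoints(np.array([[[u,v]]],float),K,d)[0,0]
    return M[:3,3], M[:3,:3]@np.array([p[0],-p[1],-1])
def at_z(c,u,v,z):
    o,d=ray(c,u,v); return o+d*(z-o[2])/d[2]
def proj(c,P):
    _,K,d,M=c
    q=(np.linalg.inv(M)@np.r_[P,1])[:3]*[1,-1,-1]
    return cv2.projectPoints(q.reshape(1,1,3),np.zeros(3),np.zeros(3),K,d)[0].ravel()
E
python3 - <<'E'
from h import *
o=arm.get_obs(); print(o['ee_pos'],o['orientation'],o['opening'],arm.hold_point_z,o['time_s'])
Z={'piston':.03,'pan_top':.107,'red_tray':.01,'green_tray':.01}
ims=[]
for n in ['top','side']:
    c=cam(n); ims.append(c[0]); cv2.imwrite(f'pics/{n}0.png',c[0]); print(n,c[3][:3,3].round(3))
    for l in Z:
        for r in arm.recognise(l,n)[:2]:
            b=r['box']; print(n,l,round(r['score'],2),np.round(b,0),at_z(c,b[0],b[1],Z[l]).round(3))
E
```

```text
pics
[0.1434018  0.6077899  0.23023948] [-3.13955295e+00  2.14413505e-05  2.90992821e+00] 0.08564802577600675 0.0187 0.0
top [0.292 0.198 1.157]
top piston 0.94 [353. 235.  32.  35.] [0.465 0.141 0.03 ]
top red_tray 0.69 [431. 232.  83.  87.] [ 0.473 -0.016  0.01 ]
top green_tray 0.78 [278. 296.  84.  81.] [0.349 0.287 0.01 ]
side [0.487 1.01  0.416]
side piston 0.96 [321. 254.  30.  40.] [0.466 0.148 0.03 ]
side pan_top 0.72 [289. 276.  70.  44.] [0.518 0.398 0.107]
side red_tray 0.56 [313. 233.  69.  22.] [ 0.483 -0.013  0.01 ]
side green_tray 0.89 [391. 303.  95.  53.] [0.35  0.304 0.01 ]
```

View pics/top0.png

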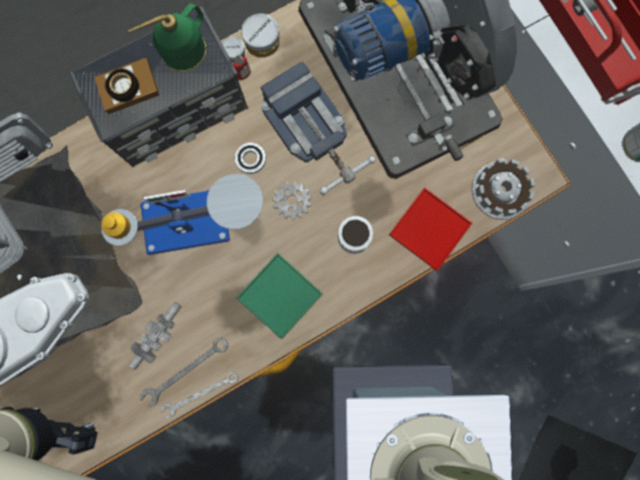

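View pics/side0.png

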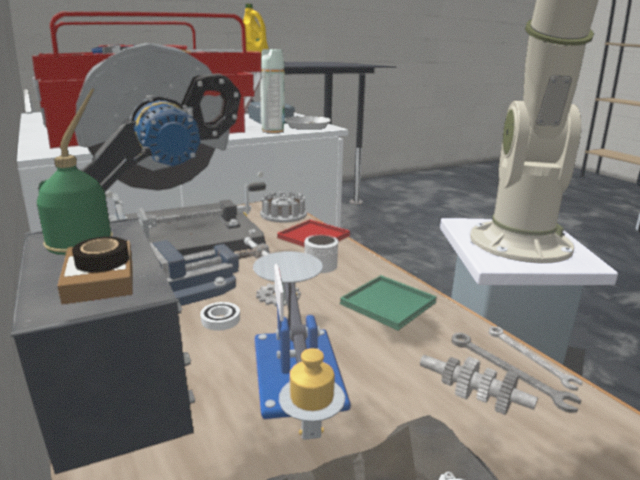

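```bash
cat >> h.py <<'E'
def mv(x,y,z):
    o=arm.get_obs(); Rm=R.from_euler('xyz',o['orientation']).as_matrix(); p=o['ee_pos']
    d=Rm.T@(np.array([x,y,z])-p)*1000
    print('tcp',p.round(4),'t',round(o['time_s'],2),'F',o['force'].round(1) if hasattr(o['force'],'round') else o['force'],'op',round(o['opening'],4),'tool shift mm',d.round(1))
E
python3 - <<'E'
from h import *
c=cam('top')
for n,u,v,z in [('piston',355,233,.057),('pan',235,200,.107),('red',431,229,.008),('green',279,296,.008),('brass',117,225,.12)]:
    print(n,at_z(c,u,v,z).round(3))
mv(.464,.142,.20)
E
```

```text
piston [0.465 0.138 0.057]
pan [0.521 0.36  0.107]
red [ 0.479 -0.016  0.008]
green [0.35  0.287 0.008]
brass [0.475 0.575 0.12 ]
tcp [0.1435 0.6083 0.2313] t 0.55 F [0.  0.8 0.2] op 0.0855 tool shift mm [-419.  -380.2   31.3]
```

>>> {"fn": "servo_tool", "kwargs": {
  "steps": [
    [[-40, -36, 0, 0, 85], [-40, -36, 0, 0, 85], [-40, -36, 0, 0, 85], [-40, -36, 0, 0, 85], [-40, -36, 0, 0, 85]]
  ]
}}

```text
time_s: 1.18
ee_pos: [0.2978, 0.3856, 0.2316]
orientation: [3.141, 0.0, 2.91]
force: [2.0, 0.2, 0.3]
opening: 0.0849
grip_force: 0.0
```

>>> {"fn": "servo_tool", "kwargs": {
  "steps": [
    [[-40, -36, 0, 0, 85], [-40, -36, 0, 0, 85], [-40, -36, 0, 0, 85], [-40, -36, 0, 0, 85], [-40, -36, 0, 0, 85]]
  ]
}}

```text
time_s: 1.8
ee_pos: [0.451, 0.1646, 0.2317]
orientation: [3.141, 0.001, 2.91]
force: [-0.0, -0.1, -0.3]
opening: 0.0849
grip_force: 0.0
```

Run:
```python
from h import *
mv(.464,.141,.18)
c=cam('wrist'); cv2.imwrite('pics/w1.png',c[0])
for l in ['piston','red_tray','green_tray','pan_top']:
    for r in arm.recognise(l,'wrist')[:2]:
        b=r['box']; print(l,round(r['score'],2),np.round(b),at_z(c,b[0],b[1],{'piston':.057,'pan_top':.107}.get(l,.008)).round(4))
print(proj(c,[.465,.139,.057]))
```

```text
tcp [0.451  0.1646 0.2317] t 1.8 F [-0.  -0.1 -0.3] op 0.0849 tool shift mm [-18.1 -20.   51.7]
piston 0.63 [299. 231.  78.  88.] [0.4611 0.1402 0.057 ]
red_tray 0.83 [163. 261. 149. 143.] [ 0.4732 -0.0103  0.008 ]
green_tray 0.94 [437.  79. 194. 158.] [0.3663 0.2879 0.008 ]
pan_top 0.75 [164. 260. 152. 141.] [0.4463 0.0426 0.107 ]
pan_top 0.52 [300. 233.  78.  88.] [0.4492 0.1468 0.107 ]
[299.10921694 235.54874468]
```

View pics/w1.png

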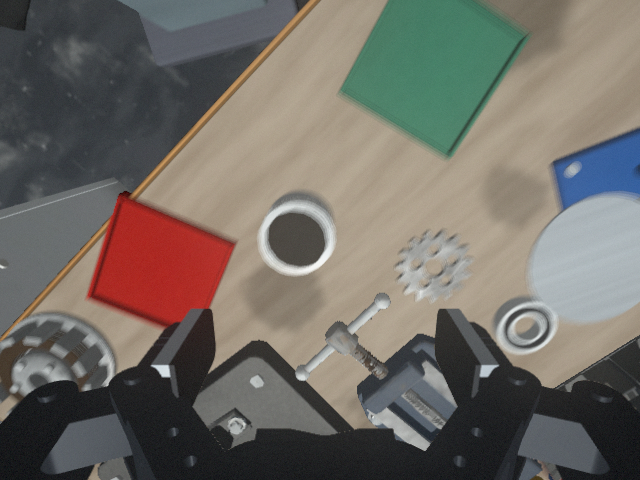

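Run:
```python
from h import *
M=None
import types
im=cv2.imread('pics/w1.png'); o=arm.get_obs(); c=cam('wrist')
P=[at_z(c,u,v,.107) for u,v in [(528,268),(545,222),(572,202),(600,194),(545,306),(572,322),(605,326)]]
P=np.array(P)[:,:2]
from scipy.optimize import least_squares
s=least_squares(lambda q:np.hypot(*(P-q).T)-.052,[.52,.36]);print('pan',s.x,s.fun.round(4))
for u,v in [(122,194),(236,241),(192,328),(90,296)]: print('redcorner',at_z(c,u,v,.014).round(3))
e=[(258,235),(336,235),(297,196),(297,275)]
print(np.mean([at_z(c,u,v,.057) for u,v in e],0))
mv(.4645,.139,.12)
```

```text
pan [0.52105546 0.36044252] [ 0.0001  0.0027  0.0017  0.0002 -0.0023 -0.0003  0.0053]
redcorner [ 0.397 -0.019  0.014]
redcorner [0.467 0.073 0.014]
redcorner [ 0.549 -0.002  0.014]
redcorner [ 0.489 -0.093  0.014]
[0.46352036 0.13905009 0.057     ]
tcp [0.4496 0.1671 0.2313] t 2.1 F [-0.  -0.4 -0.4] op 0.0848 tool shift mm [-20.9 -24.  111.3]
```

>>> {"fn": "servo_tool", "kwargs": {
  "steps": [
    [[-10, -12, 25, 0, 85], [-10, -12, 25, 0, 85], [0, 0, 20, 10, 85], [0, 0, 20, 10, 85], [0, 0, 20, 10, 85]]
  ]
}}

```text
time_s: 2.72
ee_pos: [0.4634, 0.1398, 0.1206]
orientation: [3.141, -0.001, 2.384]
force: [0.2, 0.6, -1.3]
opening: 0.0851
grip_force: 0.0
```

Run:
```python
from h import *
mv(.464,.139,.020)
c=cam('wrist'); cv2.imwrite('pics/w2.png',c[0])
for r in arm.recognise('piston','wrist')[:2]:
        b=r['box']; print(round(r['score'],2),np.round(b),at_z(c,b[0],b[1],.057).round(4))
print(proj(c,[.464,.139,.057]))
```

```text
tcp [0.4634 0.1398 0.1206] t 2.73 F [ 0.2  0.6 -1.3] op 0.0851 tool shift mm [ -1.1  -0.2 100.6]
0.63 [327. 254. 116. 127.] [0.4618 0.1433 0.057 ]
[324.42648633 261.68448853]
```

View pics/w2.png

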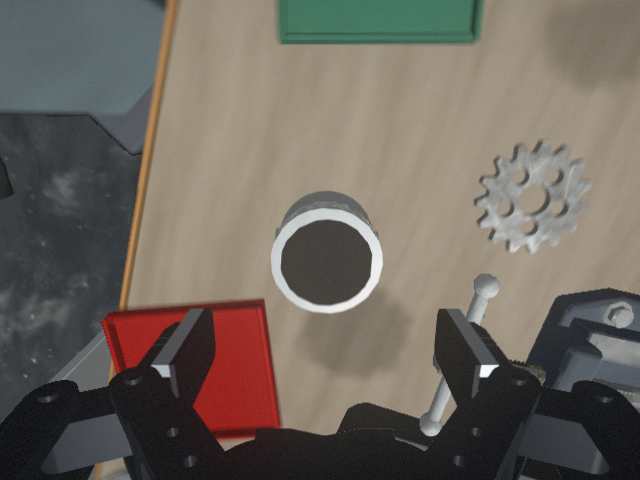

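>>> {"fn": "servo_tool", "kwargs": {
  "steps": [
    [[-1, 0, 25, 0, 85], [0, 0, 25, 0, 85], [0, 0, 25, 0, 85], [0, 0, 25, 0, 85], [0, 0, 0, 0, 85]]
  ]
}}

```text
time_s: 3.45
ee_pos: [0.4635, 0.1381, 0.0205]
orientation: [-3.139, -0.001, 2.391]
force: [-0.0, -1.3, -0.2]
opening: 0.0849
grip_force: 0.0
```

>>> {"fn": "servo_tool", "kwargs": {
  "steps": [
    [[0, 0, 0, 0, 60], [0, 0, 0, 0, 50], [0, 0, 0, 0, 50], [0, 0, 0, 0, 50], [0, 0, 0, 0, 50]]
  ]
}}

```text
time_s: 4.08
ee_pos: [0.4658, 0.1383, 0.0232]
orientation: [3.139, 0.0, 2.388]
force: [-2.1, -0.8, 5.1]
opening: 0.0641
grip_force: 66.1
```

>>> {"fn": "servo_tool", "kwargs": {
  "steps": [
    [[0, 0, -20, 0, 50], [0, 0, -40, 0, 50], [0, 0, -40, 0, 50], [0, 0, -40, 0, 50], [0, 0, -30, 0, 50]]
  ]
}}

```text
time_s: 4.7
ee_pos: [0.4651, 0.1374, 0.1941]
orientation: [3.139, 0.001, 2.387]
force: [0.5, 0.9, -4.7]
opening: 0.0639
grip_force: 68.3
```

Run:
```python
from h import *
mv(.521,.360,.19)
o=arm.get_obs(); print(o['grip_force'])
c=cam('side'); cv2.imwrite('pics/s2.png',c[0][100:400,150:450])
```

```text
tcp [0.4651 0.1374 0.1941] t 4.7 F [ 0.5  0.9 -4.7] op 0.0639 tool shift mm [111.7 200.5   4.5]
68.29595358773076
```

View pics/s2.png

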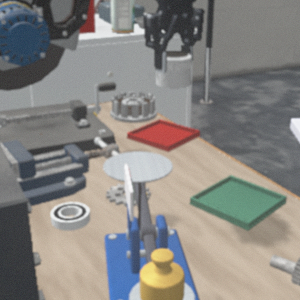

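The piston hangs upright in the gripper, and the pan's centre shows at crop (138,166).

>>> {"fn": "servo_tool", "kwargs": {
  "steps": [
    [[22, 40, 0, 0, 50], [22, 40, 0, 0, 50], [22, 40, 0, 0, 50], [22, 40, 0, 0, 50], [23, 40, 0, 0, 50]]
  ]
}}

```text
time_s: 5.38
ee_pos: [0.5211, 0.3604, 0.1914]
orientation: [-3.141, -0.0, 2.387]
force: [0.5, -0.0, -2.9]
opening: 0.0641
grip_force: 68.2
```

Run:
```python
from h import *
c=cam('side'); print('pan from side px 288,266',at_z(c,288,266,.107).round(4))
mv(.521,.360,.135)
a=c[0][60:360,150:450]
c=cam('wrist'); b=cv2.resize(c[0],(400,300)); print(proj(c,[.521,.36,.107])*.625)
cv2.imwrite('pics/s3.png',np.hstack([a,b]))
```

```text
pan from side px 288,266 [0.5201 0.3663 0.107 ]
tcp [0.5196 0.3681 0.1903] t 5.42 F [-3.1  6.8 -3.4] op 0.0642 tool shift mm [-6.7 -5.1 55.3]
[197.8131677  161.89483878]
```

View pics/s3.png

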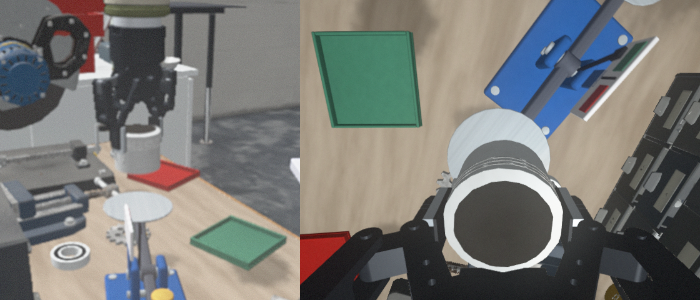

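>>> {"fn": "servo_tool", "kwargs": {
  "steps": [
    [[0, 0, 15, 0, 50], [0, 0, 15, 0, 50], [0, 0, 12, 0, 50], [0, 0, 8, 0, 50], [0, 0, 0, 0, 50]]
  ]
}}

```text
time_s: 6.1
ee_pos: [0.5208, 0.3587, 0.1405]
orientation: [-3.14, -0.0, 2.386]
force: [-1.2, 0.2, -3.0]
opening: 0.0641
grip_force: 68.6
```

Run:
```python
from h import *
mv(.521,.362,.130)
c=cam('side'); cv2.imwrite('pics/s4.png',cv2.resize(c[0][160:360,190:390],(500,500)))
```

```text
tcp [0.5208 0.3587 0.1405] t 6.1 F [-1.2  0.2 -3. ] op 0.0641 tool shift mm [ 2.1  2.6 10.5]
```

View pics/s4.png

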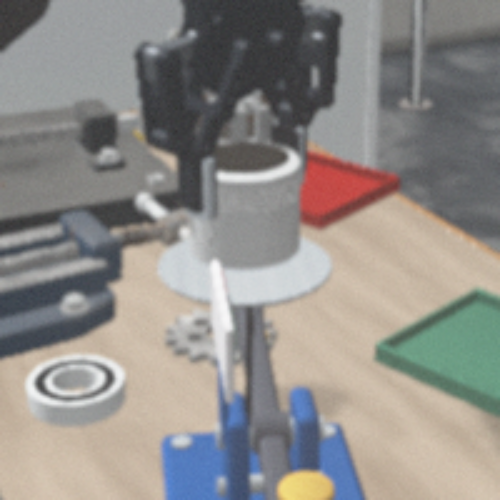

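The piston sits centred just above the pan (piston base about (253,262), pan ellipse centre about (245,265) in the crop). I'll lower it slowly.

>>> {"fn": "servo_tool", "kwargs": {
  "steps": [
    [[1, 2, 4, 0, 50], [0, 0, 2, 0, 50], [0, 0, 1, 0, 50], [0, 0, 1, 0, 50], [0, 0, 0, 0, 50]]
  ]
}}

```text
time_s: 6.78
ee_pos: [0.5218, 0.3612, 0.1332]
orientation: [-3.141, -0.0, 2.386]
force: [0.3, 0.4, -4.5]
opening: 0.0639
grip_force: 68.6
```

>>> {"fn": "servo_tool", "kwargs": {
  "steps": [
    [[0, 0, 1, 0, 50], [0, 0, 1, 0, 50], [0, 0, 1, 0, 50], [0, 0, 0, 0, 50], [0, 0, 0, 0, 50]]
  ]
}}

```text
time_s: 7.4
ee_pos: [0.5218, 0.3612, 0.1303]
orientation: [-3.142, -0.0, 2.386]
force: [0.7, 1.1, -4.1]
opening: 0.0642
grip_force: 68.7
```

>>> {"fn": "servo_tool", "kwargs": {
  "steps": [
    [[0, 0, 1, 0, 50], [0, 0, 0, 0, 50], [0, 0, 0, 0, 72], [0, 0, 0, 0, 85], [0, 0, 0, 0, 85]]
  ]
}}

```text
time_s: 8.02
ee_pos: [0.5219, 0.3614, 0.1295]
orientation: [3.141, 0.0, 2.386]
force: [-0.5, 0.7, 0.5]
opening: 0.0849
grip_force: 0.0
```

>>> {"fn": "servo_tool", "kwargs": {
  "steps": [
    [[0, 0, -10, 0, 85], [0, 0, -25, 0, 85], [0, 0, -30, 0, 85], [0, 0, -30, 0, 85], [0, 0, 0, 0, 85]]
  ]
}}

```text
time_s: 8.65
ee_pos: [0.5232, 0.3619, 0.2282]
orientation: [3.136, 0.001, 2.386]
force: [0.6, -0.3, -0.9]
opening: 0.0845
grip_force: 0.0
```

>>> {"fn": "servo_tool", "kwargs": {
  "steps": [
    [[0, 0, 0, 0, 85], [0, 0, 0, 0, 85], [0, 0, 0, 0, 85], [0, 0, 0, 0, 85], [0, 0, 0, 0, 85]]
  ]
}}

```text
time_s: 9.28
ee_pos: [0.5217, 0.3612, 0.2241]
orientation: [-3.141, -0.0, 2.386]
force: [-0.1, -0.0, 0.4]
opening: 0.085
grip_force: 0.0
```

>>> {"fn": "servo_tool", "kwargs": {
  "steps": [
    [[0, 0, 0, 0, 85], [0, 0, 0, 0, 85], [0, 0, 0, 0, 85], [0, 0, 0, 0, 85], [0, 0, 0, 0, 85]]
  ]
}}

```text
time_s: 9.9
ee_pos: [0.5218, 0.3613, 0.2243]
orientation: [-3.142, -0.0, 2.386]
force: [0.1, -0.0, -0.7]
opening: 0.085
grip_force: 0.0
```

>>> {"fn": "servo_tool", "kwargs": {
  "steps": [
    [[0, 0, 0, 0, 85], [0, 0, 0, 0, 85], [0, 0, 0, 0, 85], [0, 0, 0, 0, 85], [0, 0, 0, 0, 85]]
  ]
}}

```text
time_s: 10.52
ee_pos: [0.5218, 0.3612, 0.2243]
orientation: [-3.142, -0.0, 2.386]
force: [-0.6, -0.7, -0.2]
opening: 0.0853
grip_force: 0.0
```

>>> {"fn": "servo_tool", "kwargs": {
  "steps": [
    [[0, 0, 0, 0, 85], [0, 0, 0, 0, 85], [0, 0, 0, 0, 85], [0, 0, 0, 0, 85], [0, 0, 0, 0, 85]]
  ]
}}

```text
time_s: 11.15
ee_pos: [0.5218, 0.3612, 0.2243]
orientation: [-3.142, 0.0, 2.386]
force: [0.7, -1.4, -0.7]
opening: 0.085
grip_force: 0.0
```

>>> {"fn": "servo_tool", "kwargs": {
  "steps": [
    [[0, 0, 0, 0, 85], [0, 0, 0, 0, 85], [0, 0, 0, 0, 85], [0, 0, 0, 0, 85], [0, 0, 0, 0, 85]]
  ]
}}

```text
time_s: 11.78
ee_pos: [0.5218, 0.3612, 0.2243]
orientation: [-3.142, -0.0, 2.386]
force: [-0.4, 0.5, 0.3]
opening: 0.0851
grip_force: 0.0
```

>>> {"fn": "servo_tool", "kwargs": {
  "steps": [
    [[0, 0, 0, 0, 85], [0, 0, 0, 0, 85], [0, 0, 0, 0, 85], [0, 0, 0, 0, 85], [0, 0, 0, 0, 85]]
  ]
}}

```text
time_s: 12.4
ee_pos: [0.5218, 0.3613, 0.2243]
orientation: [-3.142, -0.0, 2.386]
force: [0.9, -0.4, -0.0]
opening: 0.0849
grip_force: 0.0
```

Run:
```python
from h import *
mv(.521,.362,.080)
c=cam('side'); a=cv2.resize(c[0][180:420,190:430],(380,380))
for z in (.164,.116):print('side crown px',z,(proj(c,[.521,.362,z])-[190,180])*380/240)
r=arm.recognise('piston','side')[:1]; print(r)
c=cam('wrist'); b=cv2.resize(c[0],(420,315))
for z in (.164,.116):print('wrist crown px',z,proj(c,[.521,.362,z])*420/640)
b=cv2.copyMakeBorder(b,0,65,0,0,cv2.BORDER_CONSTANT)
cv2.imwrite('pics/s5.png',np.hstack([a,b]))
```

```text
tcp [0.5218 0.3613 0.2243] t 12.4 F [ 0.9 -0.4 -0. ] op 0.0849 tool shift mm [  1.1   0.  144.3]
side crown px 0.164 [154.16014619  77.70897494]
side crown px 0.116 [154.4280222  125.47498393]
[{'box': [285.9, 278.4, 42.7, 54.1], 'score': 0.62}]
wrist crown px 0.164 [213.20365796 170.78766595]
wrist crown px 0.116 [213.16649918 154.49170061]
```

View pics/s5.png

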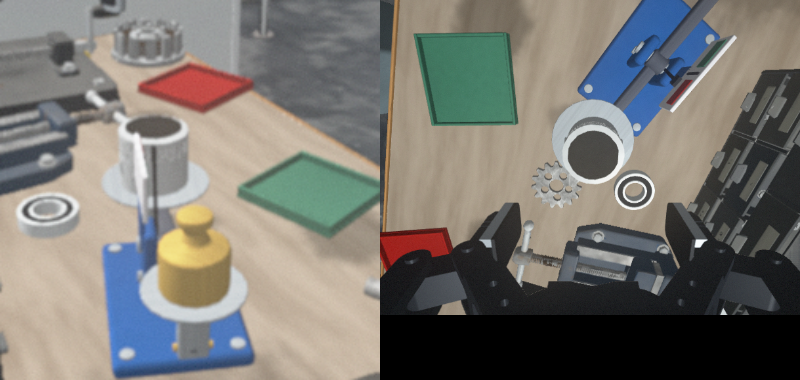

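The pan is down: the crown is at crop (152,127) in the side view and (214,154) in the wrist view, both matching a pan height of 59 mm. The piston is the heavier, so it goes in the red tray.

>>> {"fn": "servo_tool", "kwargs": {
  "steps": [
    [[1, 0, 35, 0, 85], [0, 0, 40, 0, 85], [0, 0, 35, 0, 85], [0, 0, 20, 0, 85], [0, 0, 11, 0, 85]]
  ]
}}

```text
time_s: 13.18
ee_pos: [0.5205, 0.3616, 0.082]
orientation: [-3.14, -0.0, 2.386]
force: [-0.4, -0.3, -0.5]
opening: 0.0852
grip_force: 0.0
```

>>> {"fn": "servo_tool", "kwargs": {
  "steps": [
    [[0, 0, 0, 0, 85], [0, 0, 0, 0, 60], [0, 0, 0, 0, 50], [0, 0, 0, 0, 50], [0, 0, 0, 0, 50]]
  ]
}}

```text
time_s: 13.8
ee_pos: [0.5217, 0.3623, 0.0851]
orientation: [3.139, 0.0, 2.386]
force: [-2.2, -2.1, 5.8]
opening: 0.0639
grip_force: 65.0
```

>>> {"fn": "servo_tool", "kwargs": {
  "steps": [
    [[0, 0, 0, 0, 50], [0, 0, -15, 0, 50], [0, 0, -30, 0, 50], [0, 0, -30, 0, 50], [0, 0, -30, 0, 50]]
  ]
}}

```text
time_s: 14.42
ee_pos: [0.5209, 0.3618, 0.1899]
orientation: [-3.142, 0.0, 2.386]
force: [-0.1, 0.0, -4.5]
opening: 0.0637
grip_force: 67.2
```

Run:
```python
from h import *
mv(.476,-.012,.19)
print(arm.get_obs()['grip_force'])
c=cam('top'); print(proj(c,[.476,-.012,.014]))
```

```text
tcp [0.5209 0.3618 0.1899] t 14.43 F [-0.1  0.  -4.5] op 0.0637 tool shift mm [-2.236e+02 -3.029e+02 -1.000e-01]
67.24206369108288
[429.42896448 229.90105667]
```

>>> {"fn": "servo_tool", "kwargs": {
  "steps": [
    [[-28, -38, 0, 0, 50], [-28, -38, 0, 0, 50], [-28, -38, 0, 0, 50], [-28, -38, 0, 0, 50], [-28, -38, 0, 0, 50]]
  ]
}}

```text
time_s: 15.1
ee_pos: [0.4922, 0.126, 0.1883]
orientation: [3.141, -0.0, 2.386]
force: [1.2, 0.4, -3.0]
opening: 0.0639
grip_force: 67.6
```

>>> {"fn": "servo_tool", "kwargs": {
  "steps": [
    [[-28, -38, 0, 0, 50], [-28, -38, 0, 0, 50], [-28, -37, 0, 0, 50], [0, 0, 30, 0, 50], [0, 0, 30, 0, 50]]
  ]
}}

```text
time_s: 15.72
ee_pos: [0.4765, -0.0129, 0.128]
orientation: [3.14, 0.0, 2.384]
force: [-0.1, 0.9, -4.3]
opening: 0.064
grip_force: 67.6
```

>>> {"fn": "servo_tool", "kwargs": {
  "steps": [
    [[0, 0, 20, 0, 50], [0, 0, 20, 0, 50], [0, 0, 0, 0, 50], [0, 0, 0, 0, 50]]
  ]
}}

```text
time_s: 16.23
ee_pos: [0.4768, -0.0123, 0.0891]
orientation: [3.141, 0.001, 2.386]
force: [-0.1, -0.3, -2.7]
opening: 0.0639
grip_force: 67.7
```

Run:
```python
from h import *
mv(.477,-.013,.030)
c=cam('wrist'); cv2.imwrite('pics/w6.png',c[0])
print('proj',proj(c,[.477,-.013,.014]))
```

```text
tcp [ 0.4768 -0.0123  0.0891] t 16.23 F [-0.1 -0.3 -2.7] op 0.0639 tool shift mm [-0.6 -0.4 59.1]
proj [324.04450294 254.15319476]
```

View pics/w6.png

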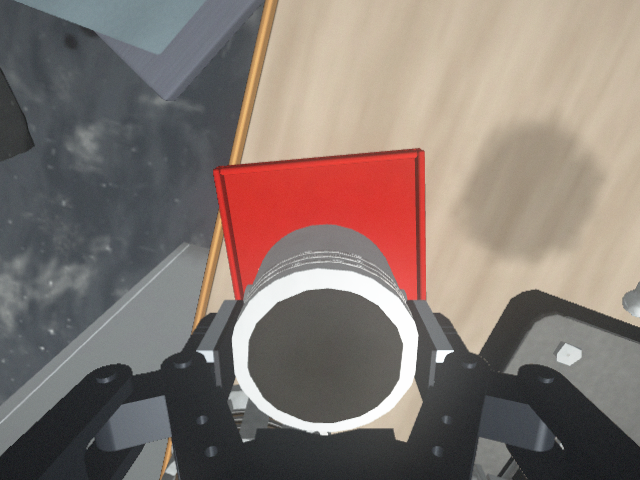

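The piston hangs over the middle of the red tray; the far rim's corners are at (218,168) and (423,151), and the centre at about (327,257).

>>> {"fn": "servo_tool", "kwargs": {
  "steps": [
    [[0, 0, 20, 0, 50], [0, 0, 18, 0, 50], [0, 0, 10, 0, 50], [0, 0, 5, 0, 50], [0, 0, 2, 0, 50]]
  ]
}}

```text
time_s: 16.9
ee_pos: [0.4768, -0.0122, 0.0336]
orientation: [3.141, 0.0, 2.386]
force: [-0.4, 0.1, -3.9]
opening: 0.0637
grip_force: 67.7
```

>>> {"fn": "servo_tool", "kwargs": {
  "steps": [
    [[0, 0, 1, 0, 50], [0, 0, 1, 0, 50], [0, 0, 1, 0, 50], [0, 0, 1, 0, 50], [0, 0, 0, 0, 50]]
  ]
}}

```text
time_s: 17.52
ee_pos: [0.4766, -0.0123, 0.0301]
orientation: [3.141, -0.0, 2.386]
force: [-5.4, -0.8, 8.4]
opening: 0.0636
grip_force: 69.1
```

Contact made; releasing.

>>> {"fn": "servo_tool", "kwargs": {
  "steps": [
    [[0, 0, 0, 0, 68], [0, 0, 0, 0, 75], [0, 0, 0, 0, 85], [0, 0, 0, 0, 85], [0, 0, -10, 0, 85]]
  ]
}}

```text
time_s: 18.15
ee_pos: [0.4758, -0.0123, 0.0391]
orientation: [-3.14, -0.001, 2.386]
force: [0.1, -0.2, 0.3]
opening: 0.0848
grip_force: 0.0
```

>>> {"fn": "servo_tool", "kwargs": {
  "steps": [
    [[0, 0, -30, 0, 85], [0, 0, -40, 0, 85], [0, 0, -40, 0, 85], [0, 0, -20, 0, 85], [0, 0, 0, 0, 85]]
  ]
}}

```text
time_s: 18.77
ee_pos: [0.4775, -0.0123, 0.1713]
orientation: [3.138, 0.002, 2.386]
force: [-0.3, 0.4, 0.6]
opening: 0.085
grip_force: 0.0
```

>>> {"fn": "servo_tool", "kwargs": {
  "steps": [
    [[0, 0, 0, 0, 85], [0, 0, 0, 0, 85], [0, 0, 0, 0, 85], [0, 0, 0, 0, 85], [0, 0, 0, 0, 85]]
  ]
}}

```text
time_s: 19.4
ee_pos: [0.4763, -0.0123, 0.1691]
orientation: [-3.141, -0.0, 2.386]
force: [0.0, 0.1, 0.3]
opening: 0.0851
grip_force: 0.0
```

Run:
```python
from h import *
c=cam('side'); a=cv2.resize(c[0][160:400,200:440],(380,380))
c=cam('wrist'); b=cv2.copyMakeBorder(cv2.resize(c[0],(420,315)),0,65,0,0,cv2.BORDER_CONSTANT)
cv2.imwrite('pics/s7.png',np.hstack([a,b]))
```

```text
(no output)
```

View pics/s7.png

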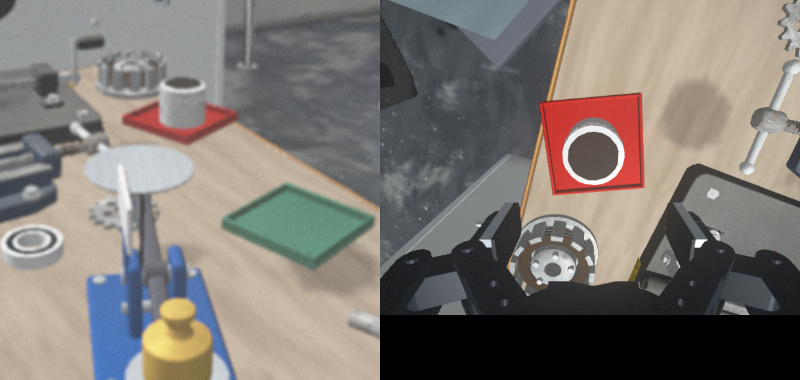

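The piston stands upright in the middle of the red tray (side crop (182,102), wrist crop (593,153)), the gripper is clear of it, and the pan is back up.

```bash
python3 -c "
from cell import arm
print(arm.hand_in())"
```

```text
the job is handed in; nothing more can be done
None
```

The piston was heavier than the brass weight (its pan sank to 59 mm), so I stood it upright in the red tray and handed the job in at about 19.5 s.

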